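Stamp off a finished repair

ROBOT

A 7-joint arm with a two-finger parallel gripper is mounted at the origin on the work surface. World frame = base frame: x ahead of the robot, y to its left, z up, the work surface at z = 0. Lengths are in m, angles in rad, forces in N, time in s.
With the tool pointing down it reaches from about 0.4 to 0.85 m from the base axis. Payload 4.5 kg.
Tool frame: the origin (TCP) lies midway between the tips of the shut fingers; the grasp point (between the pads) lies 19 mm behind it; y points along the fingers, z is the direction in which the jaws open and shut, and the axes are right-handed (so a half turn about y gives the same grasp; the last joint's range is limited). The gripper opens to 88 mm and grips with 3 to 60 N. Pads are 18 mm wide; open, the fingers measure 123 mm over their backs; the gripper's body (75 mm by 187 mm) begins 45 mm behind the grasp point.
Start: joints at [-1.301, 0.689, -0.195, 1.565, 0.157, 0.902, -0.215], TCP at [0.146, 0.608, 0.239] pointing down, gripper open.
Joint ranges: [-3.01, 3.01], [-0.46, 2.08], [-1.47, 1.51], [0.13, 2.56], [-1, 4.14], [0.04, 2.09], [-2.66, 2.66]. Speed limits (rad/s): [2.57, 2.57, 3.14, 3.14, 3.14, 3.14, 3.14].

INTERFACE

Orientations are given as a unit quaternion [x, y, z, w].
In Python, from plant import r, snapshot, get_calibration, job, boxes_of gives the robot as it stands. The module is installed in compiled form; this text tells all that it offers.
- The arm moves only by the shell command python3 -m handwheel 'ROWS' [OPENING] [FORCE]. ROWS is JSON, a list that holds one entry, the list of rows, each a list of 6 numbers: the shift along the tool's x, y, z as a fraction of full scale, then the turn, a rotation vector about the tool's x, y, z as a fraction of full scale. In form: [[[x, y, z, wx, wy, wz], ...]]. A call has 1 to 12 rows; each row is the pose to reach, as a shift and turn from the pose commanded when the call began, along the tool's axes at that moment, turning the shorter way round; what a row does not reach only later rows make up. Full scale, the value 1, is 100 cm for a shift and 180 degrees for a turn. A row lasts 1/12 s, in which the tool goes at most 41.7 mm and 7.16 degrees, less where a joint would pass 70% of its speed; a pose out of reach is approached as far as the arm can. A call with a number of a shift or a turn outside -1 to 1 is refused whole. A call with a gripper value outside its range is refused whole. OPENING is the opening, from -1 (shut) to 1 (fully open), set as the call begins (- or left out, the last holds). The fingers move at their own pace and stop on an object; FORCE is the grip in N (left out, the last holds). Time passes only in rows, so rows that repeat a pose let the fingers close. It gives the time, the measured TCP pose, the force and the opening at its end, in the units of the state.
- r.get_state(): the state, without advancing time (a new reading comes with each control period).
- snapshot(name): name is "scene" or "top" or "wrist"; returns the picture (400x640x3 uint8, red, green, blue); there is no depth.
- get_calibration(name): a dict with "fx", "fy", "cx", "cy" (pixels), "T" (4x4, takes a point from camera to world coordinates). Camera axes: x right, y down, z forward; pixel columns grow to the right and rows downward; lengths in m; the calibration is good to about 2 mm. A picture is of the moment at which its call begins: read the wrist's pose just before it. get_calibration takes no time and is no camera call; for the wrist camera it gives the pose at the moment of the call.
- job.finish_job(): hands the job in, once; it reports no verdict.
Trained networks look in the newest picture that a camera, given by its name, has taken for a name from the list of things; names that differ only in an ending like _2 or _b are one class to them, and where a whole thing is asked for, a point or a joint stands for the part that bears it (a point fixed in the world has none). Each returns a list of dicts, best first, with "confidence" (0 to 1); they miss things now and then, are a little off and sometimes report something else, mostly with a low value. They report only what shows in the picture. A call takes as long as a camera call. They do not tell look-alikes from the thing itself.
- boxes_of(thing, camera): "bbox" ([left, top, right, bottom] in pixels, round what is visible of it).
The state is a dict: "clock": time; "q": joint angles; "qd": joint speeds; "joint_torque": joint torques, N m; "tool_pos": TCP position; "eef_rot": TCP orientation; "contact_force": force on the tool from outside, world axes, zero at the start; "moment": the same for the moment, N m; "opening": opening from 0.0 (shut) to 1.0 (fully open).
Only numpy, scipy, OpenCV 4.12 (cv2) and the standard library are available. Lean on these libraries where they do the work, as an engineer would, in place of code of your own. Each camera call takes 0.05 s, during which the arm holds its last target. There are 200 camera calls.

TASK

The heater is mended, so sign off its job card: take the self-inking stamp out of the desk tray, stand it squarely inside the empty red box on the clipboard, and press its red head all the way down to the stop for a moment to print. Print nowhere but in the red box, then stand the stamp upright back in its bay of the tray with its head sprung up, leaving the clipboard and the things lying around where they are.

Things in the scene. Friction and masses are not known exactly. Their poses are not given: they have to be found in the camera images.
- stamp: Loose self-inking stamp, 0.2 kg: black cage and foot, red head. Origin: centre of the foot's underside, z up. Foot 72 (its y) x 46 (its x) x 10 mm; height 110 mm, head up. Head 40 mm (x) x 70 mm (y), its long sides flat from 63 to 104 mm above the foot's underside: grip there, closing along x. It may be held while pressed, or pushed on top.
- stamp_head (a joint): How far the red head is pressed down into the cage, m: 0 = sprung up, 0.026 = at the stop. Return spring: about 4 N to start it moving, about 14 N just before the stop. It springs back up when let go.
- stamp_top (a point): Centre of the flat top of the red head, 110 mm above the foot's underside when up, 84 mm at the stop; axes as the stamp.
- clipboard: A5 clipboard, brown board 240 mm (its x) x 165 mm (its y), loose, 0.4 kg, lying flat, with a white pad of job cards; paper surface 6 mm above the table. Origin: centre of the board's underside. The steel clip, 24 mm high, is at the +x end.
- sign_box (a point): Centre of the empty red-outlined box on the job card, on the paper. Outline 58 mm (its x) by 84 mm (its y): the stamp's foot, its length along the box's y, fits inside with 6 mm to spare all round; either way round will do. Axes as the clipboard, z up. The grey boxes are not to be stamped.
- tray: Grey desk tray, 120 mm (its x) x 190 mm (its y), rim 18 mm high, fixed to the table. Origin: centre of its underside. A cross wall at y = +39 mm divides it: the large bay on the -y side is the stamp's, the small one on the +y side holds a blue spare ink pad.
- bay (a point): Centre of the floor of the stamp's bay in the tray, 4 mm above the table; the clear floor is 112 mm (x) by 128 mm (y), walls 4 mm thick and 14 mm high. Axes as the tray. The stamp stands here at the start.
- spare_pad: Bystander: blue spare ink pad, 62 x 30 x 14 mm, in the small bay. Origin: centre of its underside.
- castor: Bystander: heater castor lying on its side between tray and clipboard, 54 mm black wheel, steel fork and stem, about 87 mm long, 34 mm high. Origin on the table under the wheel's centre.
- screwdriver: Bystander: screwdriver, 190 mm, orange handle, lying on the table.
- cup: Bystander: white plastic cup, 72 mm across, 85 mm tall, to the right.
- tape: Bystander: roll of masking tape lying flat, 100 mm across, 24 mm high, to the left.
There are look-alikes about, which are no part of the job. What is meant by the stamp is not blue, and is the smaller of those in its own colour.

How it is judged:
On the way:
1. the stamp stands squarely in the red box on the card with its head pressed to the stop (value of joint stamp_head above 0.024 m and x of stamp in the frame of sign_box between -0.008 and 0.008 m and y of stamp in the frame of sign_box between -0.008 and 0.008 m and angle between the y axis of stamp and the y axis of sign_box, either way round below 0.14 rad and z of stamp in the frame of sign_box below 0.003 m), for 0.2 s.
At the end, for the whole second after the job is handed in: The stamp stands upright (within 3 degrees), flat on the floor of its bay in the tray, head sprung up to within 2 mm, at rest and let go; the clipboard is within 20 mm of where it was (x of stamp in the frame of bay between -0.056 and 0.056 m and y of stamp in the frame of bay between -0.064 and 0.064 m and z of stamp in the frame of bay below 0.004 m and angle between stamp's own z axis and vertical below 0.06 rad and value of joint stamp_head below 0.002 m and linear speed of stamp below 0.02 m/s and distance of clipboard from where it was at the start of the episode below 0.02 m); the robot touches nothing.
It fails at once if the head is pressed home (over 21 mm) while the stamp is not standing in the red box (more than 10 mm off centre, 0.2 rad askew or 6 mm above the paper): a print in the wrong place (value of joint stamp_head above 0.021 m and (x of stamp in the frame of sign_box above 0.01 m or x of stamp in the frame of sign_box below -0.01 m or y of stamp in the frame of sign_box above 0.01 m or y of stamp in the frame of sign_box below -0.01 m or angle between the y axis of stamp and the y axis of sign_box, either way round above 0.2 rad or z of stamp in the frame of sign_box above 0.006 m)).
It fails at once if the stamp is tipped over (angle between stamp's own z axis and vertical above 0.8 rad).
It fails at once if the clipboard is shoved more than 30 mm (distance of clipboard from where it was at the start of the episode above 0.03 m).
It fails at once if the castor, screwdriver, cup, tape or spare pad is knocked more than 30 mm from its place (distance of any of castor, screwdriver, cup, tape, spare_pad from where it was at the start of the episode above 0.03 m).
It also fails if it takes over 54 s, if anything falls off the work surface, if the arm or the gripper's body presses on something with over 40 N, if the wrist force passes 120 N, or if a joint passes its speed limit or range.

## Working session

There is one attempt and no reset: what is moved stays moved. The work goes in short steps, Python scripts to look and compute and a shell command to move; the robot and the scene stay as the last step left them, time stands still between calls to the robot, and variables do not carry over. Pictures are saved under pics/ and viewed, about 8 in all and at most 12, crops included, and the job is handed in when it is done.

```bash
mkdir -p pics
python3 - <<'E'
from plant import r, snapshot, get_calibration, job, boxes_of
import cv2
for n in ("scene","top"):
    im=snapshot(n); cv2.imwrite(f"pics/{n}0.png",im[:,:,::-1])
    c=get_calibration(n); print(n,c["fx"],c["cx"],c["cy"],c["T"])
    for t in ("stamp","sign_box","clipboard","tray","castor","screwdriver","cup","spare_pad","tape"):
        print(t,[(b["bbox"],round(b["confidence"],2)) for b in boxes_of(t,n)])
print(r.get_state())
E
```

```text
scene 393.77871468283274 320.91209039655826 198.58873220561088 [[ 0.56485992  0.66881315 -0.48334486  1.10634608]
 [ 0.82506908 -0.44785889  0.34450462 -0.41955015]
 [ 0.01393892 -0.59338974 -0.80479458  1.08171548]
 [ 0.          0.          0.          1.        ]]
stamp [([191.5, 291.2, 233.1, 355.4], 0.92), ([252.1, 254.6, 284.2, 288.2], 0.89), ([213.1, 216.7, 243.9, 247.7], 0.78)]
sign_box [([354.3, 166.7, 430.4, 230.0], 0.97)]
clipboard [([355.7, 166.6, 430.2, 231.5], 0.71)]
tray [([239.9, 240.5, 310.5, 309.1], 0.72)]
castor [([325.2, 226.3, 348.5, 247.5], 0.77), ([254.3, 254.7, 284.6, 289.2], 0.5)]
screwdriver [([292.4, 173.2, 308.6, 194.9], 0.46)]
cup [([151.4, 272.0, 182.9, 305.2], 0.72)]
spare_pad [([280.9, 247.2, 297.4, 266.4], 0.6)]
tape [([421.9, 151.5, 448.1, 179.7], 0.8), ([235.4, 240.7, 310.0, 309.3], 0.69), ([252.8, 255.5, 282.8, 281.9], 0.4)]
top 393.74172063216713 324.96410548371773 202.3542857600414 [[ 1.53338098e-02 -9.69204070e-01  2.45781091e-01  2.78720287e-01]
 [-9.99874401e-01 -1.58483247e-02 -1.15455802e-04  8.53169457e-03]
 [ 4.00711876e-03 -2.45748451e-01
[... 721 characters left out ...]
1.6, 189.8, 218.7], 0.84)]
{'clock': 1.0, 'q': array([-1.30117169,  0.6890985 , -0.19459457,  1.56531208,  0.15728398,
        0.90249884, -0.2151072 ]), 'qd': array([ 0.00191112, -0.00261923, -0.00144402,  0.00095402,  0.00061   ,
       -0.00076051, -0.00050369]), 'joint_torque': array([-5.81328695e-04, -5.27500427e+01, -1.26758963e+00, -1.53746581e+01,
       -5.19553246e-02, -9.99146432e-04,  1.11488674e-05]), 'tool_pos': array([0.14600625, 0.60772294, 0.23874028]), 'eef_rot': array([-0.7021739 ,  0.08318675, -0.08317854,  0.70222013]), 'contact_force': array([-0.43685022,  0.01793195,  0.06014605]), 'moment': array([ 0.07677851, -0.03129926, -0.00811398]), 'opening': 0.9995529317974883}
```

Run:
```python
import cv2
a=cv2.imread("pics/top0.png")[100:300,130:550]; cv2.imwrite("pics/topc.png",cv2.resize(a,(798,380),interpolation=cv2.INTER_CUBIC))
a=cv2.imread("pics/scene0.png")[140:370,140:460]; cv2.imwrite("pics/scenec.png",cv2.resize(a,(800,575),interpolation=cv2.INTER_CUBIC))
```

```text
(no output)
```

View pics/topc.png

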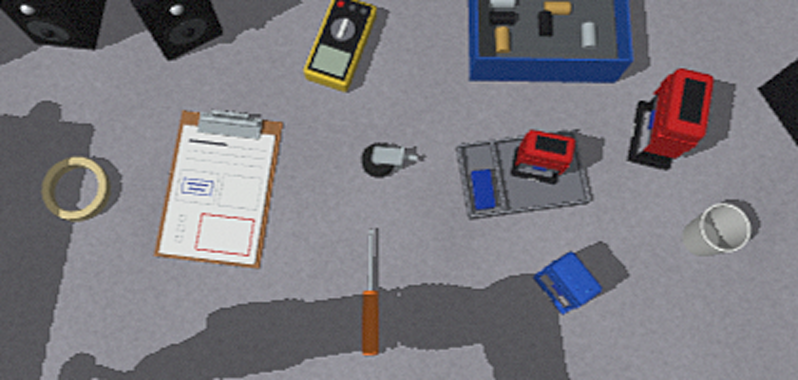

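View pics/scenec.png

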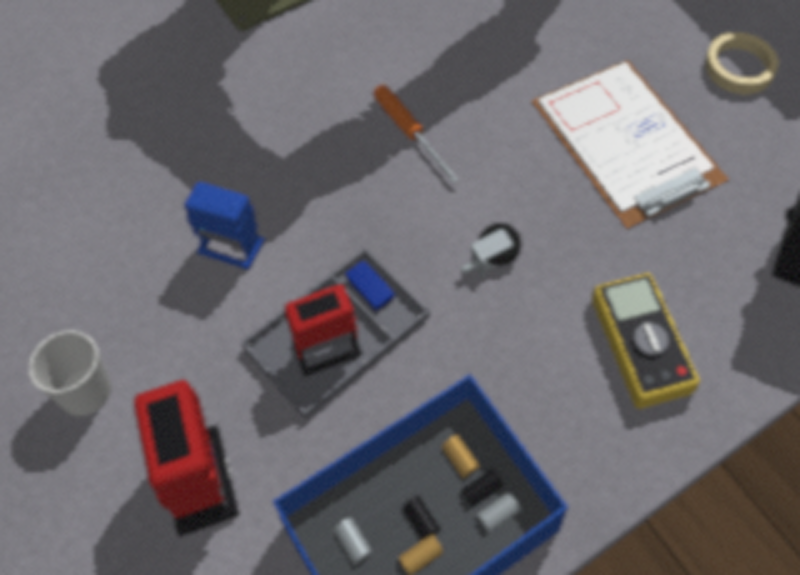

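```bash
cat > h.py <<'E'
from plant import r, snapshot, get_calibration, job, boxes_of
import cv2, numpy as np
from scipy.spatial.transform import Rotation as R
def ray(c,uv,z):
    d=c["T"][:3,:3]@np.array([(uv[0]-c["cx"])/c["fx"],(uv[1]-c["cy"])/c["fy"],1]); o=c["T"][:3,3]
    return o+d*(z-o[2])/d[2]
def red(im,x0,y0,x1,y1):
    h=cv2.cvtColor(im,cv2.COLOR_RGB2HSV); m=((h[...,0]<8)|(h[...,0]>172))&(h[...,1]>110)&(h[...,2]>70)
    k=np.zeros_like(m); k[y0:y1,x0:x1]=1
    return (m&k).astype(np.uint8)
def pose():
    s=r.get_state(); return np.array(s["tool_pos"]),R.from_quat(s["eef_rot"])
def rel(p,yaw=None):
    """shift (tool axes, fraction) and turn to reach p with jaw axis (tool z) along yaw, tool down"""
    t,Q=pose(); print("clock",r.get_state()["clock"],"t",t.round(4)); M=Q.as_matrix()
    print("shift",(M.T@(np.array(p)-t)).round(4))
    if yaw is not None:
        best=[]
        for k in (0,np.pi):
            z=np.array([np.cos(yaw+k),np.sin(yaw+k),0]); y=np.array([0,0,-1.]); x=np.cross(y,z)
            v=(Q.inv()*R.from_matrix(np.c_[x,y,z])).as_rotvec()/np.pi; best.append(v)
        print("turn options",[b.round(4) for b in best])
E
python3 - <<'E'
from h import *
t,Q=pose(); print(Q.as_matrix().round(3))
im=cv2.imread("pics/top0.png")[:,:,::-1].copy(); c=get_calibration("top")
m=red(im,215,195,280,245); y,x=np.nonzero(m); print("box n",len(x))
pts=np.array([ray(c,p,0.006)[:2] for p in zip(x,y)]).astype(np.float32)
print(cv2.minAreaRect(pts)); print(np.array(cv2.boxPoints(cv2.minAreaRect(pts))).round(3))
m=red(im,395,160,440,200); y,x=np.nonzero(m)
pts=np.array([ray(c,p,0.105)[:2] for p in zip(x,y)]).astype(np.float32); print("stamp",cv2.minAreaRect(pts),pts.mean(0))
print("tray c",ray(c,(405,192),0.018), "castor",ray(c,(336,183),.02))
c=get_calibration("wrist"); print(c["T"],c["fx"],c["cx"],c["cy"])
E
```

```text
[[ 0.972 -0.     0.234]
 [-0.234  0.     0.972]
 [-0.    -1.     0.   ]]
box n 38
((0.5010709166526794, 0.23249264061450958), (0.07832692563533783, 0.057951539754867554), 84.16251373291016)
[[0.468 0.196]
 [0.526 0.191]
 [0.534 0.269]
 [0.476 0.274]]
stamp ((0.6128279566764832, -0.24499012529850006), (0.07978881150484085, 0.058667201548814774), 78.0489273071289) [ 0.61131436 -0.24405289]
tray c [ 0.60009807 -0.22916849  0.018     ] castor [ 0.62405196 -0.02362287  0.02      ]
[[ 2.33351564e-01  9.20410482e-01  3.13674342e-01  6.46610483e-02]
 [ 9.72392428e-01 -2.20915565e-01 -7.51616850e-02  6.27504699e-01]
 [ 1.15941717e-04  3.22553651e-01 -9.46551176e-01  3.84299772e-01]
 [ 0.00000000e+00  0.00000000e+00  0.00000000e+00  1.00000000e+00]] 310.2881174090642 320.4641216420445 198.60230702958523
```

```bash
python3 -c "
from h import *
rel([0.501,0.24,0.25],np.radians(-5.8))"
```

```text
clock 1.0 t [0.146  0.6077 0.2387]
shift [ 0.4311 -0.0113 -0.2746]
turn options [array([-0.    ,  0.4572, -0.    ]), array([-0.    , -0.5428,  0.    ])]
```

```bash
python3 -m handwheel '[[[0.2,-0.011,-0.13,0,0.2,0],[0.431,-0.011,-0.275,0,0.457,0],[0.431,-0.011,-0.275,0,0.457,0],[0.431,-0.011,-0.275,0,0.457,0],[0.431,-0.011,-0.275,0,0.457,0],[0.431,-0.011,-0.275,0,0.457,0],[0.431,-0.011,-0.275,0,0.457,0],[0.431,-0.011,-0.275,0,0.457,0],[0.431,-0.011,-0.275,0,0.457,0],[0.431,-0.011,-0.275,0,0.457,0],[0.431,-0.011,-0.275,0,0.457,0],[0.431,-0.011,-0.275,0,0.457,0]]]' 1
python3 -c "
from h import *
rel([0.501,0.24,0.25],np.radians(-5.8)); print(r.get_state()['q'])"
```

```text
clock: 2.0
tool_pos: [0.4941, 0.2464, 0.2498]
eef_rot: [-0.473, 0.526, -0.526, 0.473]
contact_force: [0.5, 0.4, 0.2]
opening: 0.997
clock 2.0 t [0.4941 0.2464 0.2498]
shift [ 0.0057 -0.0002  0.0076]
turn options [array([-0.0001, -0.0015, -0.0002]), array([ 2.000e-04,  9.985e-01, -2.000e-04])]
[-0.65080691  0.58190995  0.17204073  1.787357   -0.134005    0.78301975
 -0.51747601]
```

```bash
python3 -m handwheel '[[[0,0,0,0,0,0],[0,0,0,0,0,0]]]'
python3 - <<'E'
from h import *
c=get_calibration("wrist"); im=snapshot("wrist"); cv2.imwrite("pics/w1.png",im[:,:,::-1])
print(pose()[0])
for b in boxes_of("sign_box","wrist"): print(b)
m=red(im,0,0,640,400); cv2.imwrite("pics/w1m.png",m*255)
n,l,s,ce=cv2.connectedComponentsWithStats(cv2.dilate(m,np.ones((3,3))))
for i in range(1,n):
    if s[i,4]<40: continue
    y,x=np.nonzero((l==i)&(m>0)); pts=np.array([ray(c,p,0.006)[:2] for p in zip(x,y)]).astype(np.float32)
    print(s[i],cv2.minAreaRect(pts),cv2.boxPoints(cv2.minAreaRect(pts)).round(4).tolist())
E
```

```text
clock: 2.17
tool_pos: [0.4949, 0.2451, 0.2497]
eef_rot: [0.473, -0.525, 0.526, -0.473]
contact_force: [-0.1, 1.8, 0.2]
opening: 0.997
[0.49311544 0.24746682 0.24943892]
{'bbox': [289.0, 85.6, 492.6, 215.1], 'confidence': 0.76}
{'bbox': [373.3, 374.3, 441.9, 385.5], 'confidence': 0.48}
[302 137  48  66 740] ((0.5011993050575256, 0.23412799835205078), (0.0829344317317009, 0.05786632373929024), 83.90713500976562) [[0.46799999475479126, 0.19599999487400055], [0.525600016117096, 0.18979999423027039], [0.5343999862670898, 0.27230000495910645], [0.47679999470710754, 0.2784000039100647]]
[619 266  10  10  88] ((0.9135773181915283, 0.04146566987037659), (0.009657584130764008, 0.012590153142809868), 11.64706039428711) [[0.9075999855995178, 0.04670000076293945], [0.910099983215332, 0.034299999475479126], [0.9196000099182129, 0.03629999980330467], [0.9169999957084656, 0.04859999939799309]]
```

View pics/w1.png

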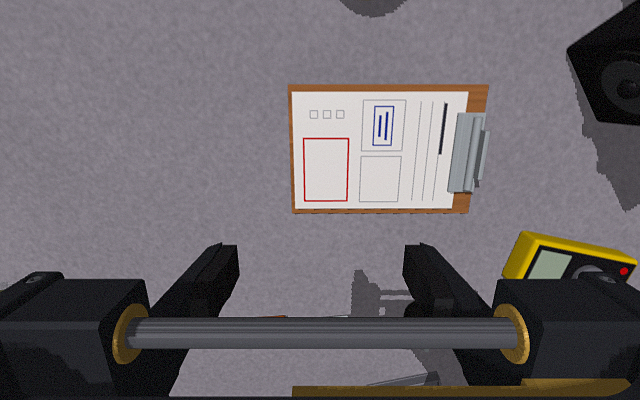

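```bash
python3 -c "
from h import *
rel([0.612,-0.245,0.25],np.radians(-12))
for i in range(4): snapshot('top');print(pose()[0].round(4))"
```

```text
clock 2.2667 t [0.4921 0.2488 0.2494]
shift [ 0.4796 -0.0012  0.1681]
turn options [array([ 0.0004,  0.0351, -0.0002]), array([-4.000e-04, -9.649e-01, -5.000e-04])]
[0.4917 0.2495 0.2494]
[0.4916 0.2497 0.2494]
[0.4917 0.2496 0.2494]
[0.4918 0.2494 0.2495]
```

```bash
python3 -m handwheel '[[[0.48,-0.001,0.168,0,0.035,0],[0.48,-0.001,0.168,0,0.035,0],[0.48,-0.001,0.168,0,0.035,0],[0.48,-0.001,0.168,0,0.035,0],[0.48,-0.001,0.168,0,0.035,0],[0.48,-0.001,0.168,0,0.035,0],[0.48,-0.001,0.168,0,0.035,0],[0.48,-0.001,0.168,0,0.035,0],[0.48,-0.001,0.168,0,0.035,0],[0.48,-0.001,0.168,0,0.035,0],[0.48,-0.001,0.168,0,0.035,0],[0.48,-0.001,0.168,0,0.035,0]]]'
python3 -m handwheel '[[[0.025,0,0.006,0,0,0],[0.025,0,0.006,0,0,0],[0.025,0,0.006,0,0,0],[0.025,0,0.006,0,0,0]]]'
python3 - <<'E'
from h import *
snapshot("top"); snapshot("top")
c=get_calibration("wrist"); im=snapshot("wrist"); cv2.imwrite("pics/w2.png",im[:,:,::-1])
print(pose()[0])
for b in boxes_of("stamp","wrist"): print(b)
m=red(im,0,0,640,400)
n,l,s,ce=cv2.connectedComponentsWithStats(m)
for i in range(1,n):
    if s[i,4]<100: continue
    y,x=np.nonzero(l==i); pts=np.array([ray(c,p,0.110)[:2] for p in zip(x,y)]).astype(np.float32)
    print(s[i],cv2.minAreaRect(pts))
E
```

```text
clock: 3.47
tool_pos: [0.6103, -0.239, 0.2505]
eef_rot: [-0.445, 0.55, -0.549, 0.445]
contact_force: [0.1, 1.2, -0.6]
opening: 1.0
clock: 3.8
tool_pos: [0.6108, -0.2617, 0.2501]
eef_rot: [-0.445, 0.55, -0.549, 0.446]
contact_force: [-0.3, -0.1, -0.1]
opening: 1.0
[ 0.61099048 -0.26136432  0.2504835 ]
{'bbox': [350.6, 254.8, 461.8, 378.2], 'confidence': 0.97}
{'bbox': [120.4, 172.5, 217.2, 266.7], 'confidence': 0.93}
{'bbox': [300.8, 124.4, 346.7, 208.1], 'confidence': 0.86}
[ 305  129   43   80 2171] ((0.6199173927307129, -0.24689432978630066), (0.07623723894357681, 0.0398724228143692), 78.15331268310547)
[ 357  278   66   39 1468] ((0.6607853174209595, -0.40075451135635376), (0.0490291602909565, 0.0730062797665596), 78.16203308105469)
[ 363  349  100   29 1092] ((0.6737417578697205, -0.4985628128051758), (0.04019883647561073, 0.12251891195774078), 74.77639770507812)
```

View pics/w2.png

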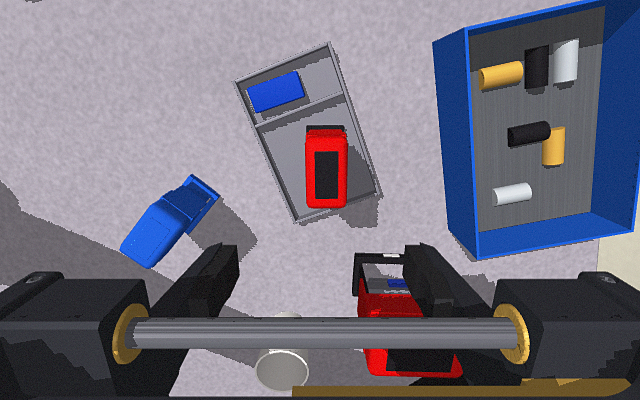

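Run:
```python
from h import *
im=cv2.imread("pics/w2.png")[:,:,::-1]; c=get_calibration("wrist")
sub=im[150:206,310:344].astype(int).max(2)<70; y,x=np.nonzero(sub); x=x+310;y=y+150
P=np.array([ray(c,p,0.114)[:2] for p in zip(x,y)]).astype(np.float32); print("patch",cv2.minAreaRect(P),P.mean(0))
m=red(im.copy(),295,120,350,215); y,x=np.nonzero(m)
P=np.array([ray(c,p,0.114)[:2] for p in zip(x,y)]).astype(np.float32); print(cv2.boxPoints(cv2.minAreaRect(P)))
# bay corners
for uv in [(258,120),(343,92),(379,194),(296,221)]: print("bay",ray(c,uv,0.018)[:2].round(3))
ct=get_calibration("top"); print("big foot corner",ray(ct,(462,183),0)[:2],ray(ct,(482,188),0)[:2], c["T"][:3,3])
rel([0.6185,-0.25,0.09],np.radians(-11.9))
```

```text
patch ((0.6190409660339355, -0.25190699100494385), (0.04436243325471878, 0.021110014989972115), 78.11502075195312) [ 0.6190239  -0.25148344]
[[ 0.59297806 -0.27955377]
 [ 0.6314737  -0.28765523]
 [ 0.6469664  -0.21403903]
 [ 0.60847074 -0.20593756]]
bay [ 0.55  -0.193]
bay [ 0.655 -0.183]
bay [ 0.677 -0.314]
bay [ 0.564 -0.329]
big foot corner [ 0.6365407  -0.40745921] [ 0.62168616 -0.46707743] [ 0.62883482 -0.17941349  0.39621051]
clock 4.0 t [ 0.6109 -0.2618  0.2506]
shift [-0.0129  0.1606  0.005 ]
turn options [array([ 0.    , -0.    , -0.0003]), array([5.e-04, 1.e+00, 0.e+00])]
```

```bash
python3 -m handwheel '[[[-0.0125,0.03,0.0055,0,0,0],[-0.0125,0.07,0.0055,0,0,0],[-0.0125,0.1,0.0055,0,0,0],[-0.0125,0.13,0.0055,0,0,0],[-0.0125,0.155,0.0055,0,0,0],[-0.0125,0.18,0.0055,0,0,0],[-0.0125,0.18,0.0055,0,0,0],[-0.0125,0.18,0.0055,0,0,0],[-0.0125,0.18,0.0055,0,0,0]]]' 1
python3 -m handwheel '[[[0,0,0,0,0,0],[0,0,0,0,0,0],[0,0,0,0,0,0],[0,0,0,0,0,0],[0,0,0,0,0,0],[0,0,0,0,0,0],[0,0,0,0,0,0],[0,0,0,0,0,0]]]' -1 25
```

```text
clock: 4.75
tool_pos: [0.6196, -0.2528, 0.072]
eef_rot: [0.444, -0.549, 0.55, -0.445]
contact_force: [-0.3, -0.5, 0.9]
opening: 1.002
clock: 5.42
tool_pos: [0.6184, -0.2529, 0.0704]
eef_rot: [-0.445, 0.55, -0.55, 0.445]
contact_force: [0.1, 0.8, 1.8]
opening: 0.453
```

```bash
python3 -m handwheel '[[[0,-0.01,0,0,0,0],[0,-0.02,0,0,0,0],[0,-0.04,0,0,0,0],[0,-0.06,0,0,0,0],[0,-0.08,0,0,0,0],[0,-0.08,0,0,0,0],[0,-0.08,0,0,0,0],[0,-0.08,0,0,0,0]]]'
python3 - <<'E'
from h import *
im=snapshot("wrist"); cv2.imwrite("pics/w3.png",im[:,:,::-1])
s=snapshot("scene"); cv2.imwrite("pics/s3.png",cv2.resize(s[170:340,170:400,::-1],(690,510)))
print(r.get_state()["opening"]*.088,r.get_state()["contact_force"])
rel([0.5012,0.2341,0.151],np.radians(-6.1))
E
```

```text
clock: 6.08
tool_pos: [0.6178, -0.2525, 0.1497]
eef_rot: [-0.445, 0.55, -0.549, 0.445]
contact_force: [-1.0, 0.9, -3.1]
opening: 0.45
0.0396783092976762 [-0.60232217  0.2985787  -3.47262136]
clock 6.1833 t [ 0.6174 -0.2524  0.1489]
shift [-0.4515 -0.0011 -0.2153]
turn options [array([ 0.0009, -0.0331, -0.0002]), array([4.000e-04, 9.669e-01, 1.400e-03])]
```

View pics/s3.png

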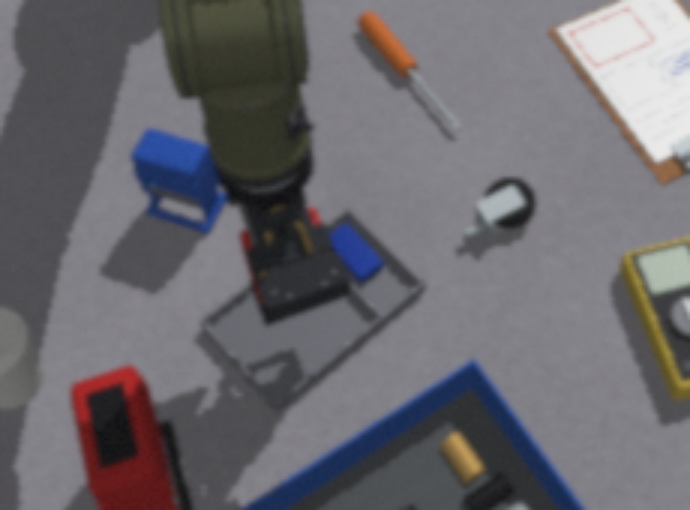

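View pics/w3.png

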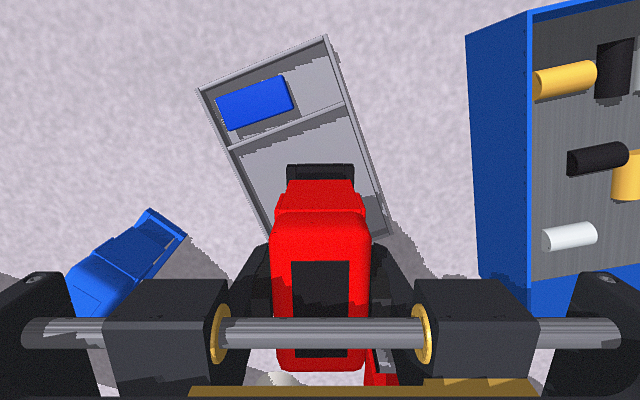

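Run:
```python
from h import *
im=cv2.imread("pics/w3.png")[:,:,::-1]; c=get_calibration("wrist"); t,Q=pose(); M=Q.as_matrix(); print(t)
z0=t[2]-0.067
f=lambda uv,z: (M.T@(ray(c,uv,z)-t)).round(4)
g=im.max(2)
print("col320",g[155:195,320].tolist()); print("row172",[ (u,int(g[172,u])) for u in list(range(280,294))+list(range(348,360))])
for h in(-.002,0,.002): print("foot low edge L,R",f((287,164),z0+h),f((354,164),z0+h))
sub=g[255:318,285:360]<70; y,x=np.nonzero(sub); print("patch edge rows",y.min()+255,"cols",x.min()+285,x.max()+285)
P=[f((x.min()+285,y.min()+255),z0+.11),f((x.max()+285,y.min()+255),z0+.11)]; print("patch top edge",P)
```

```text
[ 0.61739642 -0.25238427  0.14893452]
col320 [167, 170, 172, 166, 173, 175, 175, 184, 115, 36, 33, 33, 49, 48, 47, 37, 45, 41, 38, 43, 40, 29, 39, 36, 113, 215, 206, 202, 201, 199, 201, 200, 199, 201, 198, 200, 200, 201, 202, 202]
row172 [(280, 168), (281, 167), (282, 172), (283, 169), (284, 175), (285, 187), (286, 27), (287, 41), (288, 43), (289, 42), (290, 42), (291, 45), (292, 41), (293, 45), (348, 45), (349, 54), (350, 47), (351, 42), (352, 42), (353, 34), (354, 96), (355, 184), (356, 176), (357, 173), (358, 172), (359, 169)]
foot low edge L,R [-0.0371  0.0691 -0.023 ] [-0.0371  0.069   0.0242]
foot low edge L,R [-0.0375  0.0671 -0.0228] [-0.0376  0.067   0.0239]
foot low edge L,R [-0.038   0.0651 -0.0225] [-0.038   0.065   0.0237]
patch edge rows 261 cols 285 359
patch top edge [array([-0.0248, -0.0429, -0.0127]), array([-0.0249, -0.043 ,  0.015 ])]
```

```bash
python3 -m handwheel '[[[-0.015,0,-0.007,0,0,0],[-0.045,0,-0.021,0,-0.003,0],[-0.075,0,-0.036,0,-0.006,0],[-0.105,0,-0.05,0,-0.009,0],[-0.135,0,-0.065,0,-0.012,0],[-0.165,0,-0.079,0,-0.015,0],[-0.195,0,-0.093,0,-0.018,0],[-0.225,0,-0.108,0,-0.021,0],[-0.255,0,-0.122,0,-0.024,0],[-0.285,0,-0.137,0,-0.027,0],[-0.31,0,-0.148,0,-0.03,0],[-0.33,0,-0.158,0,-0.033,0]]]'
python3 - <<'E'
from h import *
for i in range(3): snapshot("top")
rel([0.501,0.232,0.151],np.radians(-6.1))
E
```

```text
clock: 7.18
tool_pos: [0.5316, 0.1059, 0.1495]
eef_rot: [-0.474, 0.526, -0.525, 0.473]
contact_force: [-0.4, 0.9, -2.5]
opening: 0.45
clock 7.3333 t [0.5318 0.1055 0.1495]
shift [-0.1227 -0.0013 -0.0435]
turn options [array([ 0.0007,  0.0014, -0.0002]), array([-3.000e-04, -9.986e-01, -1.100e-03])]
```

```bash
python3 -m handwheel '[[[-0.025,0,-0.009,0,0.001,0],[-0.055,0,-0.02,0,0.001,0],[-0.085,0,-0.03,0,0.001,0],[-0.11,0,-0.039,0,0.001,0],[-0.123,0,-0.0435,0,0.001,0],[-0.123,0,-0.0435,0,0.001,0],[-0.123,0,-0.0435,0,0.001,0],[-0.123,0,-0.0435,0,0.001,0]]]'
python3 - <<'E'
from h import *
for i in range(3): snapshot("top")
c=get_calibration("wrist");im=snapshot("wrist"); cv2.imwrite("pics/w4.png",im[:,:,::-1])
rel([0.501,0.232,0.151],np.radians(-6.1))
E
```

```text
clock: 8.0
tool_pos: [0.5035, 0.2271, 0.1502]
eef_rot: [0.471, -0.527, 0.528, -0.47]
contact_force: [0.1, -0.5, -1.6]
opening: 0.456
clock 8.2 t [0.5034 0.228  0.1505]
shift [-0.0037 -0.0005 -0.0028]
turn options [array([-0.0001, -0.002 ,  0.0002]), array([-4.00e-04,  9.98e-01, -1.00e-04])]
```

View pics/w4.png

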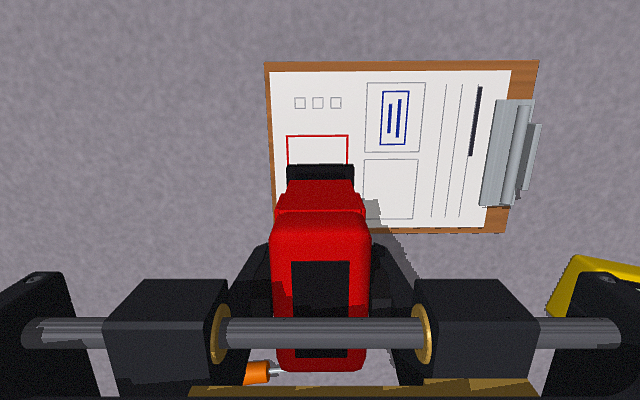

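Run:
```python
from h import *
im=cv2.imread("pics/w4.png")[:,:,::-1].copy(); c=get_calibration("wrist"); t,Q=pose(); M=Q.as_matrix()
m=red(im,275,125,360,163); y,x=np.nonzero(m); print(x.min(),x.max(),y.min(),y.max())
f=lambda uv: (M.T@(ray(c,uv,.006)-t)).round(4)
print(f((x[y<139].min(),y.min()+.5)),f((x[y<139].max(),y.min()+.5)))
L=(x<300)&(y<160); Rr=(x>335)&(y<160)
for s in (L,Rr): 
    P=np.array([f(p) for p in zip(x[s&(y>140)],y[s&(y>140)])]); print(np.polyfit(P[:,0],P[:,2],1), P.mean(0))
```

```text
286 348 135 162
[-0.0472  0.1445 -0.0312] [-0.0472  0.1445  0.026 ]
[ 0.03490955 -0.02971027] [-0.03346667  0.1445     -0.03087857]
[0.02268866 0.0258181 ] [-0.03379744  0.1445      0.02505128]
```

```bash
python3 -m handwheel '[[[-0.0035,0.01,-0.0028,0,-0.004,0],[-0.0035,0.03,-0.0028,0,-0.004,0],[-0.0035,0.045,-0.0028,0,-0.004,0],[-0.0035,0.058,-0.0028,0,-0.004,0],[-0.0035,0.066,-0.0028,0,-0.004,0],[-0.0035,0.07,-0.0028,0,-0.004,0],[-0.0035,0.07,-0.0028,0,-0.004,0],[-0.0035,0.07,-0.0028,0,-0.004,0]]]' - 40
python3 - <<'E'
from h import *
for i in range(3): snapshot("top")
c=get_calibration("wrist");im=snapshot("wrist"); cv2.imwrite("pics/w5.png",im[:,:,::-1])
rel([0.501,0.232,0.0775],np.radians(-6.1)); print(r.get_state()["contact_force"])
E
```

```text
clock: 8.87
tool_pos: [0.5006, 0.2336, 0.0806]
eef_rot: [0.475, -0.524, 0.524, -0.475]
contact_force: [0.4, 0.8, -3.6]
opening: 0.452
clock 9.0667 t [0.5009 0.2338 0.0812]
shift [0.0018 0.0037 0.0003]
turn options [array([-0.0004,  0.0028, -0.0003]), array([-4.000e-04, -9.972e-01,  6.000e-04])]
[-0.26475501 -0.04488986 -1.45703668]
```

View pics/w5.png

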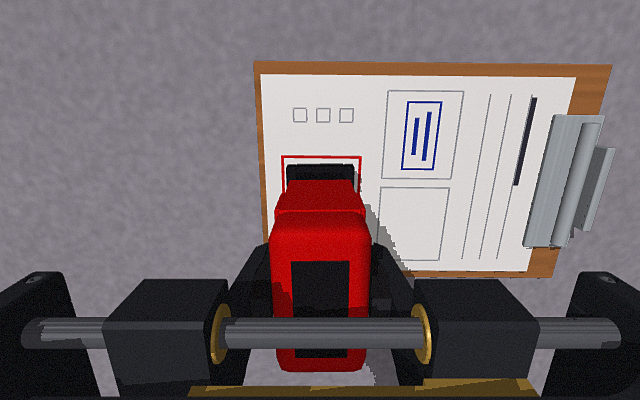

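```bash
python3 -m handwheel '[[[0,0.003,0,0,0,0],[0,0.005,0,0,0,0],[0,0.008,0,0,0,0],[0,0.011,0,0,0,0],[0,0.014,0,0,0,0],[0,0.014,0,0,0,0],[0,0.014,0,0,0,0]]]'
python3 - <<'E'
from h import *
for i in range(3): snapshot("top")
c=get_calibration("wrist");im=snapshot("wrist"); cv2.imwrite("pics/w6.png",im[:,:,::-1])
rel([0.501,0.232,0.0775],np.radians(-6.1)); print(r.get_state()["contact_force"])
E
```

```text
clock: 9.65
tool_pos: [0.5005, 0.2337, 0.0667]
eef_rot: [-0.475, 0.524, -0.524, 0.475]
contact_force: [-0.7, 0.0, 5.0]
opening: 0.452
clock 9.85 t [0.5005 0.2337 0.0668]
shift [ 0.0016 -0.0107  0.0006]
turn options [array([-0.0001,  0.0028, -0.0001]), array([-2.000e-04, -9.972e-01,  1.000e-04])]
[-2.14760194 -0.13477708  5.11894581]
```

View pics/w6.png

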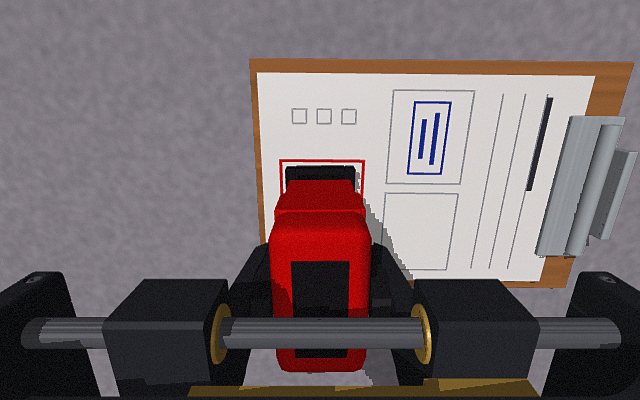

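```bash
python3 -m handwheel '[[[0,0.003,0,0,0,0],[0,0.006,0,0,0,0],[0,0.009,0,0,0,0],[0,0.012,0,0,0,0],[0,0.014,0,0,0,0],[0,0.014,0,0,0,0],[0,0.014,0,0,0,0]]]'
python3 -m handwheel '[[[0,0.001,0,0,0,0],[0,0.002,0,0,0,0],[0,0.003,0,0,0,0],[0,0.003,0,0,0,0],[0,0.003,0,0,0,0]]]'
```

```text
clock: 10.43
tool_pos: [0.5006, 0.2337, 0.0532]
eef_rot: [-0.475, 0.524, -0.524, 0.475]
contact_force: [-2.6, -0.0, 10.0]
opening: 0.452
clock: 10.85
tool_pos: [0.5005, 0.2337, 0.0504]
eef_rot: [-0.475, 0.524, -0.524, 0.475]
contact_force: [-2.5, 0.4, 11.5]
opening: 0.447
```

```bash
python3 -m handwheel '[[[0,0.001,0,0,0,0],[0,0.0015,0,0,0,0],[0,0.002,0,0,0,0],[0,0.002,0,0,0,0],[0,0.002,0,0,0,0]]]'
```

```text
clock: 11.27
tool_pos: [0.5005, 0.2337, 0.0485]
eef_rot: [-0.475, 0.524, -0.524, 0.475]
contact_force: [-2.1, -0.3, 11.9]
opening: 0.445
```

```bash
python3 -m handwheel '[[[0,0.001,0,0,0,0],[0,0.002,0,0,0,0],[0,0.002,0,0,0,0],[0,0.002,0,0,0,0]]]'
python3 - <<'E'
from h import *
im=snapshot("wrist"); cv2.imwrite("pics/w7.png",im[:,:,::-1])
print(r.get_state()["contact_force"],pose()[0])
for n in("w3","w5","w6","w7"):
    im=cv2.imread(f"pics/{n}.png")[:,:,::-1].copy(); m=red(im,250,100,395,395)
    print(n,"row250/290 red span",[(np.nonzero(m[k])[0].min(),np.nonzero(m[k])[0].max()) for k in(230,245)], "bottom",np.nonzero(m[:,320])[0].max(), "patch top", [k for k in range(240,290) if im[k,320].max()<70][:1])
E
```

```text
clock: 11.6
tool_pos: [0.5006, 0.2337, 0.0466]
eef_rot: [-0.475, 0.524, -0.524, 0.475]
contact_force: [-2.8, -0.7, 12.7]
opening: 0.451
[-2.10338269  0.06158577 12.29722896] [0.50050764 0.23367611 0.04657214]
w3 row250/290 red span [(np.int64(271), np.int64(368)), (np.int64(269), np.int64(371))] bottom 371 patch top [261]
w5 row250/290 red span [(np.int64(272), np.int64(368)), (np.int64(269), np.int64(370))] bottom 371 patch top [261]
w6 row250/290 red span [(np.int64(271), np.int64(368)), (np.int64(269), np.int64(370))] bottom 371 patch top [261]
w7 row250/290 red span [(np.int64(271), np.int64(367)), (np.int64(269), np.int64(370))] bottom 371 patch top [261]
```

View pics/w7.png

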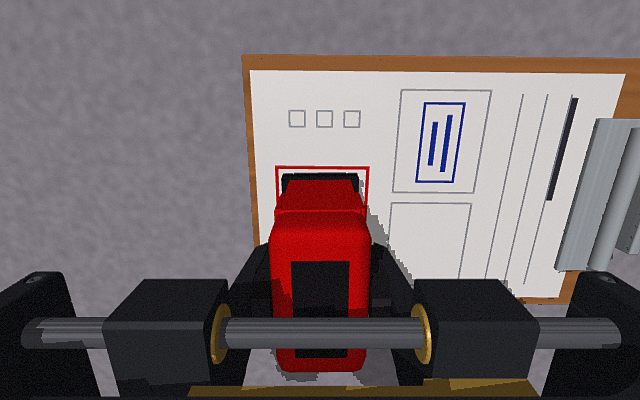

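```bash
python3 -m handwheel '[[[0,0.0007,0,0,0,0],[0,0.0014,0,0,0,0],[0,0.0014,0,0,0,0],[0,0.0014,0,0,0,0]]]'
```

```text
clock: 11.98
tool_pos: [0.5005, 0.2337, 0.0462]
eef_rot: [-0.475, 0.524, -0.524, 0.475]
contact_force: [-4.2, -1.6, 22.5]
opening: 0.451
```

```bash
python3 -m handwheel '[[[0,0.0005,0,0,0,0],[0,0.0005,0,0,0,0],[0,0.0005,0,0,0,0],[0,0.0005,0,0,0,0],[0,0.0005,0,0,0,0],[0,0.0005,0,0,0,0]]]'
python3 - <<'E'
from h import *
im=snapshot("wrist"); cv2.imwrite("pics/w8.png",im[:,:,::-1]); c=get_calibration("wrist"); t,Q=pose(); M=Q.as_matrix(); print(t)
f=lambda uv,z: (M.T@(ray(c,uv,z)-t)).round(4)
m=red(im,265,150,380,200); y,x=np.nonzero(m); s=y<182; print("box px",x[s].min(),x[s].max(),y.min())
g=im.max(2); row=[u for u in range(270,375) if g[177,u]<70]; print("foot px",row[0],row[-1]," first dark row",[k for k in range(165,190) if g[k,320]<70][:3])
print("box L/R",f((x[s].min(),y.min()),.006),f((x[s].max(),y.min()),.006))
print("foot L/R",f((row[0],177),.006),f((row[-1],177),.006), f((320,[k for k in range(165,190) if g[k,320]<70][0]),.006))
E
python3 -m handwheel '[[[0,0,0,0,0,0],[0,-0.015,0,0,0,0],[0,-0.03,0,0,0,0],[0,-0.04,0,0,0,0],[0,-0.06,0,0,0,0],[0,-0.08,0,0,0,0],[0,-0.105,0,0,0,0],[0,-0.105,0,0,0,0],[0,-0.105,0,0,0,0],[0,-0.105,0,0,0,0]]]'
```

```text
clock: 12.48
tool_pos: [0.5005, 0.2337, 0.0462]
eef_rot: [-0.474, 0.524, -0.524, 0.476]
contact_force: [-4.0, -1.3, 27.0]
opening: 0.458
[0.50052177 0.23370488 0.04617198]
box px 275 369 166
foot px 282 358  first dark row [173, 174, 175]
box L/R [-0.0421  0.0402 -0.0271] [-0.0421  0.0402  0.0303]
foot L/R [-0.0352  0.0402 -0.0231] [-0.0352  0.0402  0.0238] [-0.0377  0.0402  0.0003]
clock: 13.37
tool_pos: [0.4996, 0.2334, 0.1475]
eef_rot: [-0.476, 0.524, -0.523, 0.474]
contact_force: [-0.1, -0.1, -2.6]
opening: 0.452
```

Run:
```python
from h import *
for i in range(3): snapshot("top")
rel([0.616,-0.2525,0.152],np.radians(-11.9))
```

```text
clock 13.5167 t [0.4995 0.2332 0.1471]
shift [ 0.472  -0.0046  0.1632]
turn options [array([0.0007, 0.0351, 0.0005]), array([ 8.000e-04, -9.649e-01, -1.100e-03])]
```

```bash
python3 -m handwheel '[[[0.015,-0.005,0.005,0,0,0],[0.045,-0.005,0.015,0,0.003,0],[0.075,-0.005,0.026,0,0.006,0],[0.105,-0.005,0.036,0,0.009,0],[0.135,-0.005,0.047,0,0.012,0],[0.165,-0.005,0.057,0,0.015,0],[0.195,-0.005,0.067,0,0.018,0],[0.225,-0.005,0.078,0,0.021,0],[0.255,-0.005,0.088,0,0.024,0],[0.285,-0.005,0.098,0,0.027,0],[0.31,-0.005,0.107,0,0.03,0],[0.33,-0.005,0.114,0,0.035,0]]]'
python3 - <<'E'
from h import *
for i in range(3): snapshot("top")
rel([0.616,-0.2525,0.152],np.radians(-11.9))
E
```

```text
clock: 14.52
tool_pos: [0.5813, -0.1093, 0.1525]
eef_rot: [-0.445, 0.55, -0.55, 0.444]
contact_force: [0.1, -0.3, -3.2]
opening: 0.448
clock 14.6667 t [ 0.5811 -0.1086  0.1525]
shift [0.1333 0.0006 0.0643]
turn options [array([ 0.0004, -0.0013,  0.0004]), array([-7.000e-04,  9.987e-01,  6.000e-04])]
```

```bash
python3 -m handwheel '[[[0.02,0,0.01,0,0,0],[0.05,0,0.024,0,0,0],[0.08,0,0.039,0,0,0],[0.11,0,0.053,0,0,0],[0.133,0,0.064,0,0,0],[0.133,0,0.064,0,0,0],[0.133,0,0.064,0,0,0],[0.133,0,0.064,0,0,0]]]'
python3 - <<'E'
from h import *
for i in range(2): snapshot("top")
c=get_calibration("wrist");im=snapshot("wrist"); cv2.imwrite("pics/w9.png",im[:,:,::-1])
rel([0.616,-0.2525,0.0785],np.radians(-11.9))
E
```

```text
clock: 15.33
tool_pos: [0.6167, -0.2465, 0.1525]
eef_rot: [-0.446, 0.55, -0.547, 0.446]
contact_force: [0.9, 0.7, -3.0]
opening: 0.448
clock 15.4833 t [ 0.6171 -0.2466  0.1532]
shift [0.0062 0.0746 0.0002]
turn options [array([ 0.0004,  0.001 , -0.0006]), array([-9.00e-04, -9.99e-01, -6.00e-04])]
```

View pics/w9.png

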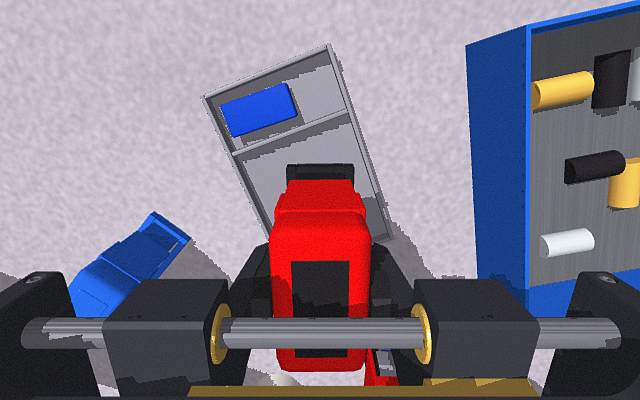

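```bash
python3 -m handwheel '[[[0.006,0.01,-0.001,0,0,0],[0.006,0.03,-0.001,0,0,0],[0.006,0.05,-0.001,0,0,0],[0.006,0.065,-0.001,0,0,0],[0.006,0.075,-0.001,0,0,0],[0.006,0.079,-0.001,0,0,0],[0.006,0.082,-0.001,0,0,0],[0.006,0.083,-0.001,0,0,0],[0.006,0.083,-0.001,0,0,0]]]'
```

```text
clock: 16.23
tool_pos: [0.6152, -0.2552, 0.0711]
eef_rot: [0.445, -0.549, 0.549, -0.446]
contact_force: [-0.4, 0.6, -3.7]
opening: 0.454
```

```bash
python3 -m handwheel '[[[0,0.001,0,0,0,0],[0,0.0015,0,0,0,0],[0,0.0015,0,0,0,0],[0,0.0015,0,0,0,0]]]'
```

```text
clock: 16.57
tool_pos: [0.6155, -0.2553, 0.0702]
eef_rot: [0.445, -0.548, 0.55, -0.446]
contact_force: [-0.1, 0.4, 3.1]
opening: 0.451
```

```bash
python3 -m handwheel '[[[0,0,0,0,0,0],[0,0,0,0,0,0],[0,0,0,0,0,0],[0,0,0,0,0,0],[0,0,0,0,0,0],[0,0,0,0,0,0],[0,0,0,0,0,0],[0,0,0,0,0,0]]]' 1
python3 -m handwheel '[[[0,-0.01,0,0,0,0],[0,-0.03,0,0,0,0],[0,-0.06,0,0,0,0],[0,-0.09,0,0,0,0],[0,-0.12,0,0,0,0],[0,-0.15,0,0,0,0],[0,-0.18,0,0,0,0],[0,-0.18,0,0,0,0],[0,-0.18,0,0,0,0],[0,-0.18,0,0,0,0]]]'
python3 - <<'E'
from h import *
a=snapshot("scene"); c=get_calibration("wrist"); w=snapshot("wrist"); t=snapshot("top")
cv2.imwrite("pics/fin.png",np.vstack([np.hstack([a[120:380,140:540],w[40:300,180:580]]),np.hstack([t[100:320,130:530],cv2.imread("pics/top0.png")[100:320,130:530,::-1]])])[:,:,::-1])
m=red(w,290,110,350,215); y,x=np.nonzero(m); P=np.array([ray(c,p,0.110)[:2] for p in zip(x,y)]).astype(np.float32); print("head",cv2.minAreaRect(P))
ct=get_calibration("top"); y,x=np.nonzero(red(t,215,195,280,245)); P=np.array([ray(ct,p,0.006)[:2] for p in zip(x,y)]).astype(np.float32)
if len(P): print("box",len(P),cv2.minAreaRect(P))
print(r.get_state()["contact_force"],r.get_state()["clock"])
E
```

```text
clock: 17.23
tool_pos: [0.6147, -0.255, 0.069]
eef_rot: [-0.446, 0.549, -0.549, 0.446]
contact_force: [0.4, 0.6, 0.7]
opening: 0.996
clock: 18.07
tool_pos: [0.6143, -0.2547, 0.249]
eef_rot: [-0.446, 0.549, -0.549, 0.445]
contact_force: [-0.1, -0.4, -0.7]
opening: 0.999
head ((0.6178282499313354, -0.24623525142669678), (0.07420549541711807, 0.039819154888391495), 78.62522888183594)
box 36 ((0.5009685158729553, 0.23253759741783142), (0.07833049446344376, 0.0577816367149353), 84.09099578857422)
[-0.15397592  0.05716249  0.6613216 ] 18.2167
```

View pics/fin.png

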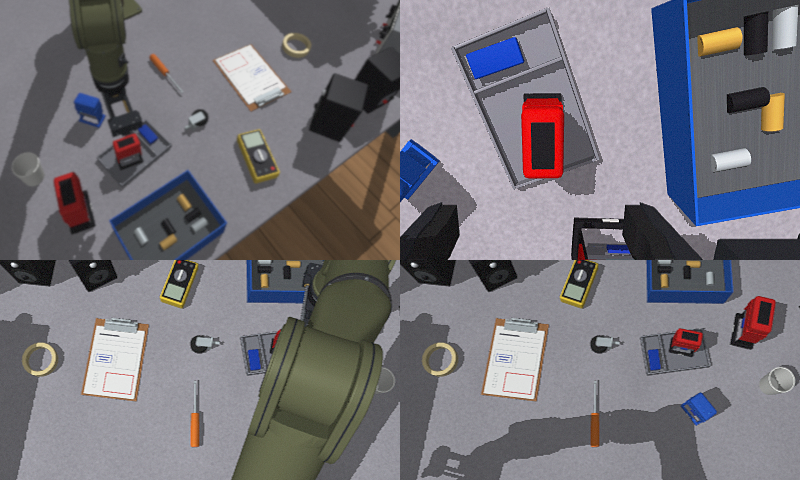

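```bash
python3 -c "
from plant import job; print(job.finish_job())"
```

```text
the job is handed in; nothing more can be done
None
```

I stamped the job card in the red box, stood the stamp back upright in its bay and handed the job in at about 18 s. No verdict is reported.

- **Choice:** I took the smaller red stamp standing in the tray. The larger red one and the blue one were left alone.
- **Press:** I lowered the head until the wrist force jumped from 12 N to between 22 and 27 N, which is the stop, and held it there for more than 0.5 s. The last wrist picture had the foot about 1.5 mm off the box centre on each axis, and squarely in line with it.
- **Return:** The stamp stands about 2 mm from its starting spot in the bay, head up as far as the picture shows. The gripper is open and well clear of it, with no contact force.
- **Surroundings:** The red box reads within 1 mm of where it was, so the clipboard has not moved. By eye, the castor, screwdriver, spare pad, tape and cup look undisturbed in the last pictures.

Two things did not match expectations:
- No print mark shows on the card in the pictures, so the press rests on the force and travel readings.
- The head reached its stop about 5 mm lower than I first worked out. I had the contact height wrong; the corrected value agrees with the full 26 mm of travel.

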